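# Hold the waiting bottle down in the reader dock

### The job

The bottle in the red tray is waiting to be read; the one in the green tray is done. Set the waiting bottle upright in the round well of the reader dock and press it down against the sprung brass plunger until its base meets the steel stop ring, firmly but without ramming it, and finish while still gripping it and holding it down there: the spring lifts it if you let go. Leave the other bottle in the green tray and the small red-capped bottle where it stands.

Things in the scene. Friction and masses are not known exactly. Their poses are not given: they have to be found in the camera images.
- bottle_a_centre (a point): one of two alike reagent bottles, white with blue cap: centre, half-way up, 49 mm above its base. Straight cylinder 48 mm wide up to 67 mm above the base, then a neck 38 mm wide, cap 27 mm wide from 79 to 98 mm. About 0.12 kg, loose, upright in the red or green tray (bottle_b in the other). Gripped 49 to 60 mm above its base, the fingertips clear the dock's well. z up.
- bottle_b_centre (a point): one of two alike reagent bottles, white with blue cap: centre, half-way up, 49 mm above its base. Straight cylinder 48 mm wide up to 67 mm above the base, then a neck 38 mm wide, cap 27 mm wide from 79 to 98 mm. About 0.12 kg, loose, upright in the red or green tray (bottle_a in the other). Gripped 49 to 60 mm above its base, the fingertips clear the dock's well. z up.
- red_tray: fixed shallow open red tray, 96 x 96 mm, rim 10 mm high, floor 4 mm above the bench; the bottle standing in it (within 10 mm of its middle) is the waiting one. Origin at the centre of its underside, on the bench.
- green_tray: fixed shallow open green tray of the same size; the bottle standing in it is done and stays. Origin at the centre of its underside, on the bench.
- stop_centre (a point): centre of the top of the fixed steel stop ring (the hard stop; 31 mm hole, 58 mm outside) in the round grey well of the dock, 26 mm above the bench, on the well's axis. The well is 56 mm wide inside, flares to 68 mm at its mouth, and its rim (76 mm outside) stands 18 mm above the stop ring.
- plunger (a joint): the sprung brass plunger, 27 mm wide, in the middle of the well: 0 when up (its top then 10 mm above the stop ring), growing as it is pressed straight down; a flat base meets the stop ring at 0.010 m. The spring pushes up with 4 N at 0 and 9 N at 0.010, more than a bottle's weight, so a bottle that is let go rests raised off the stop.
- small_centre (a point): centre, half-way up (36 mm above its base), of the small white bottle with red cap, 33 mm in diameter, 72 mm high, loose, standing behind the trays on the bench: a bystander, leave it standing.
- dock: the white reader dock, fixed: housing 150 x 112 mm, 22 mm high, with the round well, and a display block 46 mm high that begins 58 mm from the well's axis along +x. Origin on the bench below the well's axis; z up, x towards the display block; yaw up to 29 degrees either way.
There are look-alikes about, which are no part of the job. What is shaped like the part that bears bottle_a_centre but purple is not meant. Leave any pink look-alike of the part that bears bottle_b_centre alone.

How it is judged:
By the outcome, as a careful person would: the job done as asked, in the order asked, and still so for the second after the job is handed in, while the arm keeps its last pose, push and grip.
It also fails if it takes over 38 s, if anything falls off the work surface, if the arm or the gripper's body presses on something with over 40 N, if the wrist force passes 120 N, or if a joint passes its speed limit or range.

### The arm

A 6-joint arm with a two-finger parallel gripper is mounted at the origin on a cart in front of the work surface, level with it; the furniture and walls round the work are solid. World frame = base frame: x ahead of the robot, y to its left, z up, the work surface at z = 0. Lengths are in m, angles in rad, forces in N, time in s.
With the tool pointing down it reaches from about 0.35 to 0.725 m from the base axis. Payload 4.3 kg.
Tool frame: the origin (TCP) lies between the finger pads; the fingertips stand 19 mm ahead of it and the grasp point (between the pads) is the TCP; z points along the fingers, y is the line along which they close (so a half turn about z gives the same grasp; the last joint's range is limited). The gripper opens to 85 mm and grips with 20 to 120 N. Pads are 22 mm wide; open, the fingers measure 114 mm over their backs; the gripper's body (76 mm by 85 mm) begins 54 mm behind the grasp point. The pads swing forward as they close: fully open they stand 13 mm farther back than shut.
Start: joints at [-1.405, 0.377, 0.081, 1.274, 0, 1.46], TCP at [0.157, -0.553, 0.213] pointing down, gripper open.
Joint ranges: [-2.72, 2.72], [-0.84, 1.66], [-1.02, 1.22], [-1.77, 2.12], [-1.37, 1.28], [-3.14, 3.14]. Speed limits (rad/s): [2.57, 2.57, 3.14, 3.14, 3.14, 3.14].

### API

Orientations are given as a 3x3 rotation matrix whose columns are the frame's x, y, z axes.
In Python, from cell import arm, viewer gives the robot as it stands.
- The arm moves only by the tool carry_out, never from a script. Its arguments are lists of equal length, an entry for each row: "hand": the finger opening in cm, from 0 to 8.54; "delta_pos": the shift along the world's x, y, z in cm, a list of three; "angular": the turn, a rotation vector about the world's x, y, z in rad, a list of three. A call has 1 to 8 rows; each row is the pose to reach, as a shift and turn from the pose commanded when the call began; what a row does not reach only later rows make up. A row lasts 1/12 s, in which the tool goes at most 41.7 mm and 7.16 degrees, less where a joint would pass 70% of its speed; a pose out of reach is approached as far as the arm can. A call with a gripper value outside its range is refused whole. The fingers move at their own pace and stop on an object; "grip_force" is the grip in N (left out, the last holds). Time passes only in rows, so rows that repeat a pose let the fingers close. It gives the time, the measured TCP pose, the force, the opening and the grip force at its end, in the units of the state.
- arm.state(): the state, without advancing time (a new reading comes with each control period).
- viewer.camera(name): name is "side" or "top"; returns the picture (384x512x3 uint8, blue, green, red); there is no depth.
- viewer.calibration(name): a dict with "vertical_fov" (degrees; the focal length in pixels is half the picture's height over the tangent of half this angle, whatever the lens; pixels are square), "cx", "cy" (the principal point, pixels), "k1" (the pictures are not rectified: a ray, as slopes to the right and down, at radius r is drawn at 1 + k1 r^2 times it, then the intrinsics apply), "rvec" (rotation vector, rad) and "tvec" (3), from world to camera coordinates, as OpenCV has them. Camera axes: x right, y down, z forward; pixel columns grow to the right and rows downward; lengths in m; the calibration is good to about 2 mm. A picture is of the moment at which its call begins. calibration takes no time and is no camera call.
- arm.hand_in(): hands the job in; it is judged then, once.
The state is a dict: "clock": time; "qpos": joint angles; "qvel": joint speeds; "effort": joint torques, N m; "eef_pos": TCP position; "orientation": TCP orientation; "force": force on the tool from outside, world axes, zero at the start; "moment": the same for the moment, N m; "grip_width": finger opening in m; "gripper_force": force on a finger pad.
Only numpy, scipy, OpenCV 4.12 (cv2) and the standard library are available. Lean on these libraries where they do the work, as an engineer would, in place of code of your own. Each camera call takes 0.05 s, during which the arm holds its last target. There are 200 camera calls.

## Working session

There is one attempt and no reset: what is moved stays moved. The work goes in short steps, Python scripts to look and compute and a tool call to move; the robot and the scene stay as the last step left them, time stands still between calls to the robot, and variables do not carry over. Pictures are saved under pics/ and viewed, at most 10 in all, crops included, and the job is handed in when it is done.

Besides the shell and the picture viewer there is one more tool, called after "Call:" by a JSON object that holds its "method" and its "body", one argument or row to a line. carry_out: Moves the arm, as the interface text tells. Its arguments: {"type":"object","properties":{"hand":{"type":"array","items":{"type":"number"}},"delta_pos":{"type":"array","items":{"type":"array","items":{"type":"number"}}},"angular":{"type":"array","items":{"type":"array","items":{"type":"number"}}},"grip_force":{"type":"number"}},"required":["hand","delta_pos","angular"]}

```bash
mkdir -p pics
cat > h.py <<'E'
import numpy as np, cv2
from cell import arm, viewer
def cal(n):
    c=viewer.calibration(n); f=192/np.tan(np.radians(c["vertical_fov"])/2)
    R=cv2.Rodrigues(np.array(c["rvec"],float))[0]; t=np.array(c["tvec"],float).ravel()
    return c,f,R,t
def ray(n,u,v):
    c,f,R,t=cal(n); d=np.array([(u-c["cx"])/f,(v-c["cy"])/f]); s=d.copy()
    for _ in range(30): s=d/(1+c["k1"]*(s@s))
    r=R.T@np.array([s[0],s[1],1]); return -R.T@t, r/np.linalg.norm(r)
def plane(n,u,v,z):
    o,r=ray(n,u,v); return o+r*(z-o[2])/r[2]
def proj(n,p):
    c,f,R,t=cal(n); q=R@np.array(p,float)+t; s=q[:2]/q[2]; s=s*(1+c["k1"]*(s@s)); return s*f+[c["cx"],c["cy"]]
def tri(a,b):
    A=np.zeros((3,3));B=np.zeros(3);L=[ray(*a),ray(*b)]
    for o,r in L: M=np.eye(3)-np.outer(r,r);A+=M;B+=M@o
    p=np.linalg.solve(A,B); return p,[np.linalg.norm((np.eye(3)-np.outer(r,r))@(p-o)) for o,r in L]
E
python3 - <<'E'
from h import *
for n in("side","top"):
    im=viewer.camera(n); cv2.imwrite(f"pics/{n}0.png",im); c,f,R,t=cal(n); print(n,c,(-R.T@t).round(3))
print(arm.state())
E
```

```text
side {'vertical_fov': 44.3129839269515, 'cx': 248.95229193178113, 'cy': 187.08112191188619, 'k1': -0.04907103054204672, 'rvec': array([ 2.15041921,  1.51489713, -0.43381429]), 'tvec': array([-0.19701575, -0.40703304,  1.43474919])} [ 1.118 -0.208  0.985]
top {'vertical_fov': 45.6664005494343, 'cx': 255.04177779801233, 'cy': 186.4139190448491, 'k1': -0.18624981643576002, 'rvec': array([ 2.2061086 , -2.18674186,  0.05808739]), 'tvec': array([-0.00458834,  0.53698103,  0.95483542])} [0.488 0.002 0.981]
{'clock': 0.1, 'qpos': array([-1.40529917e+00,  3.78032532e-01,  7.97664001e-02,  1.27439525e+00,
        2.66276079e-06,  1.46046908e+00]), 'qvel': array([ 0.00091852, -0.00082921,  0.00352345,  0.00195949,  0.00055617,
       -0.00055457]), 'effort': array([ 8.00795679e-04, -4.64691782e+01,  2.70583731e+01,  1.20202001e-02,
       -1.27488461e-04,  7.41320008e-06]), 'eef_pos': array([ 0.15648482, -0.55265465,  0.21253273]), 'orientation': array([[ 9.62201036e-01,  2.72339994e-01, -3.04627583e-04],
       [ 2.72340085e-01, -9.62199300e-01,  1.84000900e-03],
       [ 2.07995594e-04, -1.85342087e-03, -9.99998261e-01]]), 'force': array([-0.57352485, -0.75639841, -0.8557401 ]), 'moment': array([-0.00358905, -0.03189541, -0.00570883]), 'gripper_force': 0.0, 'grip_width': 0.08567641554622632}
```

View pics/top0.png

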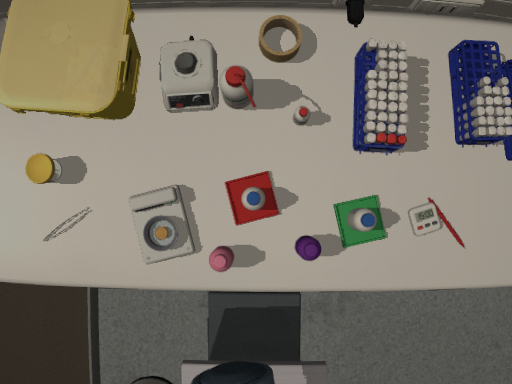

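View pics/side0.png

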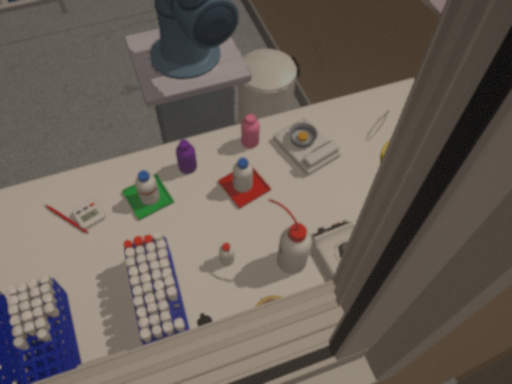

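The candidates for "the waiting bottle" in the top view are:
- the blue-cap bottle in the red tray at (254,198)
- the blue-cap bottle in the green tray at (364,219), which is done
- the purple look-alike at (308,248)
- the pink look-alike at (221,259)
- the small red-cap bottle at (302,115)
- the wash bottle at (237,85)

I choose the one at (254,198), which is at (243,175) in the side view. The dock well is at (161,233) in top and (303,135) in side.

```bash
cat > m.py <<'E'
from h import *
def blobs(im,lo,hi,box,mn=15):
    x0,y0,x1,y1=box; hs=cv2.cvtColor(im,cv2.COLOR_BGR2HSV)[y0:y1,x0:x1]
    m=cv2.inRange(hs,np.array(lo),np.array(hi)); n,l,s,c=cv2.connectedComponentsWithStats(m)
    return [(int(s[i][4]),(c[i]+[x0,y0]).round(2),(s[i][:4]+[x0,y0,0,0]).tolist()) for i in range(1,n) if s[i][4]>=mn]
E
python3 - <<'E'
from m import *
t=cv2.imread("pics/top0.png");s=cv2.imread("pics/side0.png")
B=((100,110,60),(125,255,255)); O=((8,90,90),(25,255,255))
for nm,im,b,o in(("top",t,(225,170,285,225),(140,210,185,255)),("side",s,(220,145,275,210),(285,118,325,152))):
    print(nm,"cap",blobs(im,*B,b,5),"brass",blobs(im,*O,o,5),
     "red",blobs(im,(0,150,60),(8,255,255),b,50),blobs(im,(170,150,60),(180,255,255),b,50))
a=cv2.resize(t[165:270,120:290],None,fx=4,fy=4,interpolation=3)
cv2.imwrite("pics/crop.png",a)
b=cv2.resize(s[105:215,205:345],None,fx=5,fy=5,interpolation=3); cv2.imwrite("pics/crops.png",b)
E
```

```text
top cap [(128, array([253.03, 197.8 ]), [247, 192, 13, 13])] brass [(125, array([161.12, 232.54]), [155, 227, 13, 12])] red [(1466, array([251.09, 197.51]), [225, 171, 54, 54])] []
side cap [(55, array([242.44, 162.67]), [239, 159, 8, 8])] brass [(82, array([302.62, 135.79]), [298, 131, 10, 10])] red [(684, array([244.5 , 189.42]), [220, 172, 50, 35])] []
```

View pics/crop.png

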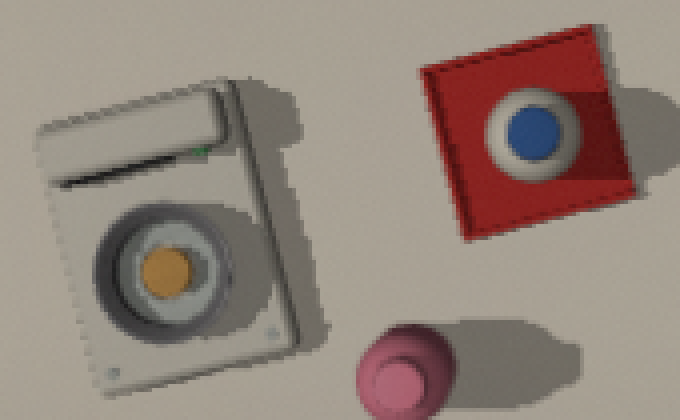

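View pics/crops.png

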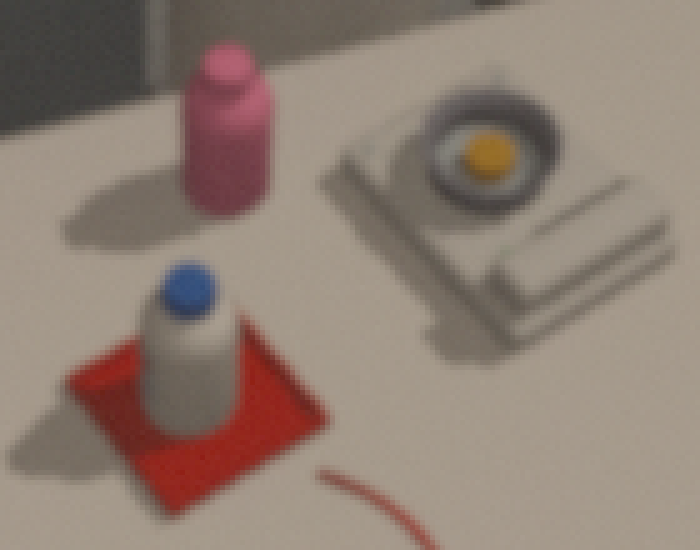

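The crop shows the blue-cap bottle alone in the red tray (crop (533,133) → top pixel (253,198)). The dock's brass plunger is centred in the grey well at (161,232.5) and the pink look-alike stands between them, nearer the robot.

Run:
```python
from m import *
t=cv2.imread("pics/top0.png");s=cv2.imread("pics/side0.png")
np.set_printoptions(precision=4,suppress=True)
print("cap tri mid",tri(("top",253.03,197.8),("side",242.44,162.67)), "top@.102",plane("top",253.03,197.8,.102),"side @.095",plane("side",242.44,162.67,.095), "proj side captop",proj("side",plane("top",253.03,197.8,.102)))
print("brass",tri(("top",161.12,232.54),("side",302.62,135.79)),plane("top",161.12,232.54,.036),plane("side",302.62,135.79,.036))
# dark rim ring -> ellipse
for n,im,b in(("top",t,(138,208,186,256)),("side",s,(285,116,323,152))):
    x0,y0,x1,y1=b; g=cv2.resize(im[y0:y1,x0:x1],None,fx=4,fy=4,interpolation=3); 
    hs=cv2.cvtColor(g,cv2.COLOR_BGR2HSV).astype(int); bgr=g.astype(int)
    m=((bgr[...,0]-bgr[...,2]>3)).astype(np.uint8)*255
    m=cv2.morphologyEx(m,cv2.MORPH_OPEN,np.ones((5,5)))
    cs,_=cv2.findContours(m,cv2.RETR_EXTERNAL,cv2.CHAIN_APPROX_NONE); c=max(cs,key=cv2.contourArea)
    e=cv2.fitEllipse(cv2.convexHull(c)); ctr=(np.array(e[0])+.5)/4-.5+[x0,y0]
    print(n,ctr,np.array(e[1])/4,plane(n,*ctr,.044))
for nm,p in(("small",None),):
    print(blobs(t,(0,120,60),(8,255,255),(290,100,318,125),5))
for px,z in(((221,259),.098),((210,266),.0),((308,248),.098)): print(px,plane("top",*px,z))
# tray edges & dock edge direction
print("dock right edge",plane("top",178.5,186.5,.022),plane("top",193.5,252,.022))
print("tray corners",[plane("top",120+x/4,165+y/4,.01)[:2] for x,y in((422,68),(592,28),(635,192),(465,240))])
```

```text
cap tri mid (array([0.5111, 0.0056, 0.0966]), [np.float64(0.001663683882394301), np.float64(0.001663683882394327)]) top@.102 [0.5105 0.004  0.102 ] side @.095 [0.5106 0.0075 0.095 ] proj side captop [240.9775 161.2806]
brass (array([0.4381, 0.1973, 0.0325]), [np.float64(0.0015244058527392526), np.float64(0.0015244058527392117)]) [0.4379 0.1951 0.036 ] [0.4409 0.1973 0.036 ]Traceback (most recent call last):
  File "<stdin>", line 12, in <module>
ValueError: max() iterable argument is empty
```

Call:
{"method": "carry_out", "body": {
  "hand": [8.5,8.5,8.5,8.5,8.5,8.5,8.5,8.5],
  "delta_pos": [
    [1,1.5,0],
    [2.8,4.4,0],
    [4.6,7.3,0],
    [6.4,10.2,0],
    [8.2,13.1,0],
    [10,16,0],
    [12,19,0],
    [14,22,0]
  ],
  "angular": [
    [0,0,0.05],
    [0,0,0.1],
    [0,0,0.15],
    [0,0,0.2],
    [0,0,0.25],
    [0,0,0.3],
    [0,0,0.35],
    [0,0,0.4]
  ]
}}

```text
clock: 0.77
eef_pos: [0.2969, -0.3315, 0.2131]
orientation: [[0.779, 0.627, -0.0], [0.627, -0.779, 0.001], [0.0, -0.001, -1.0]]
force: [0.1, -0.5, 0.7]
grip_width: 0.085
gripper_force: 0.0
```

Call:
{"method": "carry_out", "body": {
  "hand": [8.5,8.5,8.5,8.5,8.5,8.5,8.5,8.5],
  "delta_pos": [
    [2,3,0],
    [4,6,0],
    [6,9,0],
    [8,12.2,0],
    [10,15.4,0],
    [12,18.6,0],
    [14,21.8,0],
    [16,25,0]
  ],
  "angular": [
    [0,0,0.03],
    [0,0,0.06],
    [0,0,0.09],
    [0,0,0.12],
    [0,0,0.15],
    [0,0,0.18],
    [0,0,0.2],
    [0,0,0.2]
  ]
}}

```text
clock: 1.43
eef_pos: [0.4569, -0.0814, 0.2132]
orientation: [[0.64, 0.769, -0.0], [0.769, -0.64, -0.0], [-0.0, -0.0, -1.0]]
force: [-0.1, 0.2, -0.1]
grip_width: 0.0848
gripper_force: 0.0
```

Call:
{"method": "carry_out", "body": {
  "hand": [8.5,8.5,8.5,8.5,8.5,8.5,8.5,8.5],
  "delta_pos": [
    [1.8,2.9,0],
    [3.6,5.8,0],
    [5.4,8.7,0],
    [5.4,8.7,-2],
    [5.4,8.7,-4],
    [5.4,8.7,-6],
    [5.4,8.7,-6],
    [5.4,8.7,-6]
  ],
  "angular": [
    [0,0,0],
    [0,0,0],
    [0,0,0],
    [0,0,0],
    [0,0,0],
    [0,0,0],
    [0,0,0],
    [0,0,0]
  ]
}}

```text
clock: 2.1
eef_pos: [0.509, 0.0039, 0.1524]
orientation: [[0.64, 0.768, -0.004], [0.768, -0.64, 0.0], [-0.002, -0.003, -1.0]]
force: [0.2, 0.1, 1.2]
grip_width: 0.085
gripper_force: 0.0
```

Run:
```python
from h import *
a=[]
for n,(x,y) in(("top",(190,140)),("side",(180,90))):
    im=viewer.camera(n); a.append(cv2.resize(im[y:y+130,x:x+130],None,fx=3,fy=3,interpolation=3))
cv2.imwrite("pics/above.png",np.hstack(a)); print(arm.state()["eef_pos"])
```

```text
[0.51102081 0.00350942 0.15439006]
```

View pics/above.png

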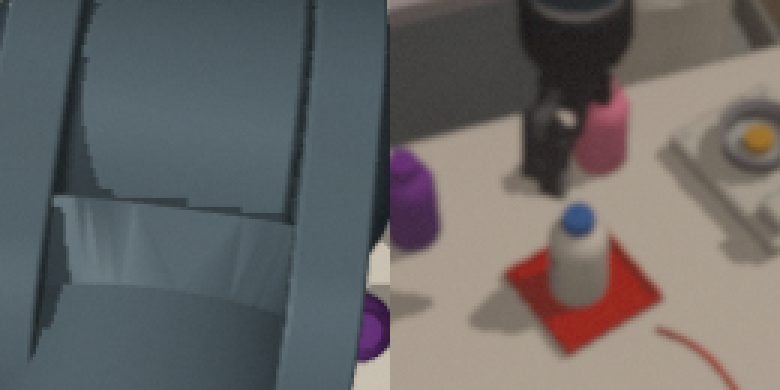

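Run:
```python
from h import *
s=arm.state(); p=s["eef_pos"]; R=np.array(s["orientation"])
for k in(-1,1):
    for w in (.043,.057):
        q=proj("side",p+R@np.array([0,k*w,.006])); print(k,w,q,"crop",(q-[180,90])*3+[390,0])
print(p,s["clock"])
```

```text
-1 0.043 [247.43518278 135.21493131] crop [592.30554834 135.64479393]
-1 0.057 [249.5285721  130.76947378] crop [598.5857163  122.30842135]
1 0.043 [233.92467895 163.91961037] crop [551.77403685 221.7588311 ]
1 0.057 [231.6139367  168.83151513] crop [544.84181011 236.49454539]
[0.51102081 0.00350942 0.15439006] 2.2
```

Run:
```python
from h import *
im=viewer.camera("side"); s=arm.state(); p=s["eef_pos"]; R=np.array(s["orientation"])
a=cv2.resize(im[80:210,170:330],None,fx=5,fy=4.6,interpolation=3)
a=cv2.resize(im[85:205,180:310],None,fx=5,fy=5,interpolation=3)
a=cv2.convertScaleAbs(a,alpha=1.8,beta=20)
for v,c in(([0,0,0],(0,255,0)),([0,.045,.006],(0,255,255)),([0,-.045,.006],(255,255,0)),([0,0,-.054],(255,0,255))):
    q=(proj("side",p+R@np.array(v))-[180,85])*5; cv2.circle(a,tuple(int(x) for x in q),4,c,-1)
cv2.imwrite("pics/above2.png",a); print(p)
```

```text
[0.51144294 0.00340726 0.15477873]
```

View pics/above2.png

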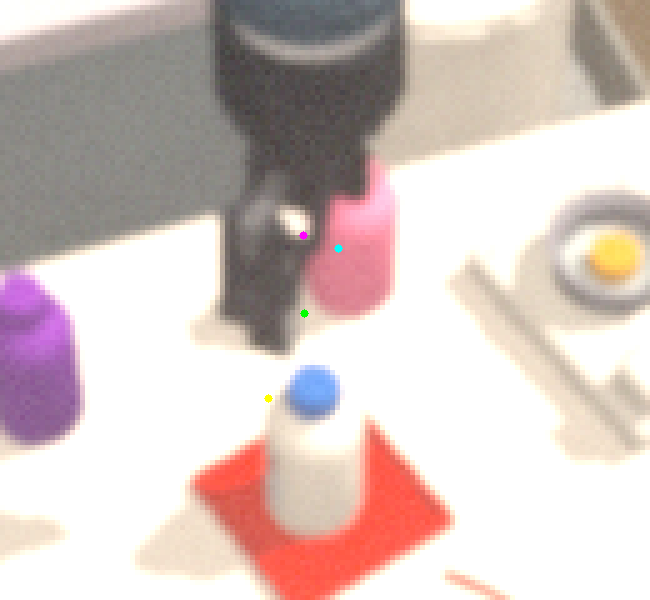

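Run:
```python
from h import *
im=viewer.camera("side"); cv2.imwrite("pics/side3.png",im); tp=viewer.camera("top"); cv2.imwrite("pics/top3.png",tp)
c,f,R,t=cal("side")
out=cv2.resize(np.hstack([cv2.convertScaleAbs(im[80:280,60:330],alpha=1.5),cv2.convertScaleAbs(cv2.absdiff(im,cv2.imread("pics/side0.png"))[80:280,60:330],alpha=4)]),None,fx=1.45,fy=1.45)
cv2.imwrite("pics/d.png",np.vstack([out,cv2.resize(tp,(out.shape[1]//2,290)).repeat(1,0) if 0 else np.hstack([cv2.resize(tp,(391,293)),cv2.resize(cv2.convertScaleAbs(cv2.absdiff(tp,cv2.imread("pics/top0.png")),alpha=4),(out.shape[1]-391,293))])]))
```

```text
(no output)
```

View pics/d.png

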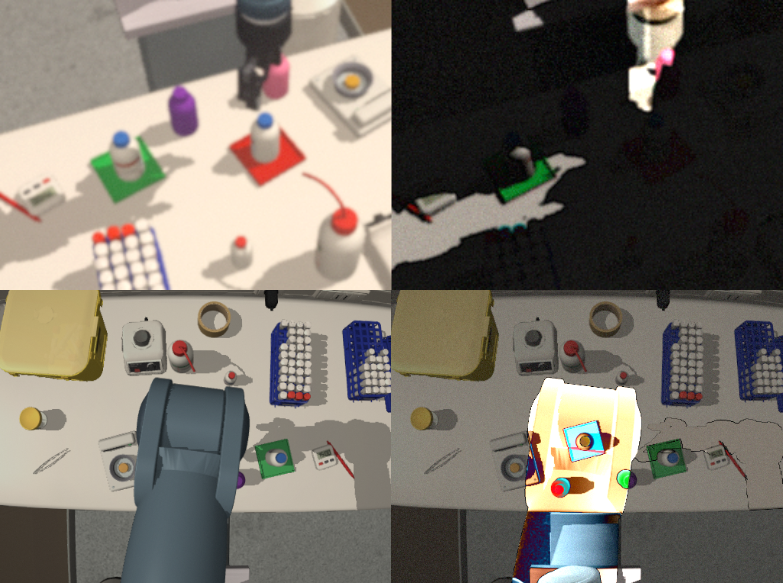

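Run:
```python
from h import *
np.set_printoptions(precision=4,suppress=True)
C=plane("top",120+400/4,165+383/4,.098); S=plane("top",120+583/4,165+380/4,0); S[1]+=.0135
L=(C-S)/.098; print("pink cap",C,"shadow",S,"L",L)
s=arm.state();p=s["eef_pos"];R=np.array(s["orientation"])
for tip,sh,k in(((180+355/5,85+190/5),(193.5,189),-1),((180+270/5,85+345/5),(183.1,221.4),1)):
    G=plane("side",*sh,0); o,r=ray("side",*tip)
    # G+L*h = o+r*d
    A=np.c_[L,-r]; h,d=np.linalg.lstsq(A,o-G,rcond=None)[0]
    print("G",G,"tip via shadow",G+L*h,"via ray",o+r*d,"expect",p+R@np.array([0,k*.05,.006]),"exp.shadow",proj("side",(lambda q:q-L*q[2])(p+R@np.array([0,k*.05,.006]))))
```

```text
pink cap [0.3881 0.0668 0.098 ] shadow [ 0.3797 -0.0108  0.    ] L [0.0859 0.7914 1.    ]
G [ 0.4813 -0.1108  0.    ] tip via shadow [0.4979 0.0421 0.1932] via ray [0.4875 0.0354 0.1995] expect [0.4732 0.0354 0.1487] exp.shadow [202.0841 179.2453]
G [ 0.5611 -0.1597  0.    ] tip via shadow [ 0.577  -0.0128  0.1857] via ray [ 0.5545 -0.0267  0.1986] expect [ 0.55   -0.0287  0.1489] exp.shadow [185.7181 211.5923]
```

The side view puts the open fingertips at (234,154) and (251,123), about 11 px higher than the pose predicts. Ray and shadow together place them about 4 cm higher than expected. I'll descend a little, staying above the cap, and re-measure.

Call:
{"method": "carry_out", "body": {
  "hand": [8.5,8.5,8.5,8.5,8.5,8.5],
  "delta_pos": [
    [0,0,-1.5],
    [0,0,-3],
    [0,0,-4],
    [0,0,-4],
    [0,0,-4],
    [0,0,-4]
  ],
  "angular": [
    [0,0,0],
    [0,0,0],
    [0,0,0],
    [0,0,0],
    [0,0,0],
    [0,0,0]
  ]
}}

```text
clock: 2.85
eef_pos: [0.5111, 0.0036, 0.1143]
orientation: [[0.64, 0.768, 0.001], [0.768, -0.64, -0.0], [0.001, 0.001, -1.0]]
force: [-0.6, -0.3, 1.5]
grip_width: 0.0854
gripper_force: 0.0
```

Run:
```python
from h import *
im=viewer.camera("side"); cv2.imwrite("pics/side4.png",im); s=arm.state(); p=s["eef_pos"]; R=np.array(s["orientation"])
a=cv2.resize(im[85:205,150:310],None,fx=5,fy=5,interpolation=3)
a=cv2.convertScaleAbs(a,alpha=1.8,beta=20)
for v,c in(([0,0,0],(0,255,0)),([0,.045,.006],(0,255,255)),([0,-.045,.006],(255,255,0)),([0,.045,.006],(0,255,255))):
    q=(proj("side",p+R@np.array(v))-[150,85])*5; cv2.circle(a,tuple(int(x) for x in q),4,c,-1)
cv2.imwrite("pics/above4.png",a); print(p,s["clock"],s["qpos"],s["grip_width"])
```

```text
[0.51138596 0.00358339 0.11441877] 2.9 [-1.17068378e-01  3.01482562e-01 -2.91369389e-01  9.76210969e-01
 -3.24568933e-05  2.14878796e+00] 0.08502875303860294
```

View pics/above4.png

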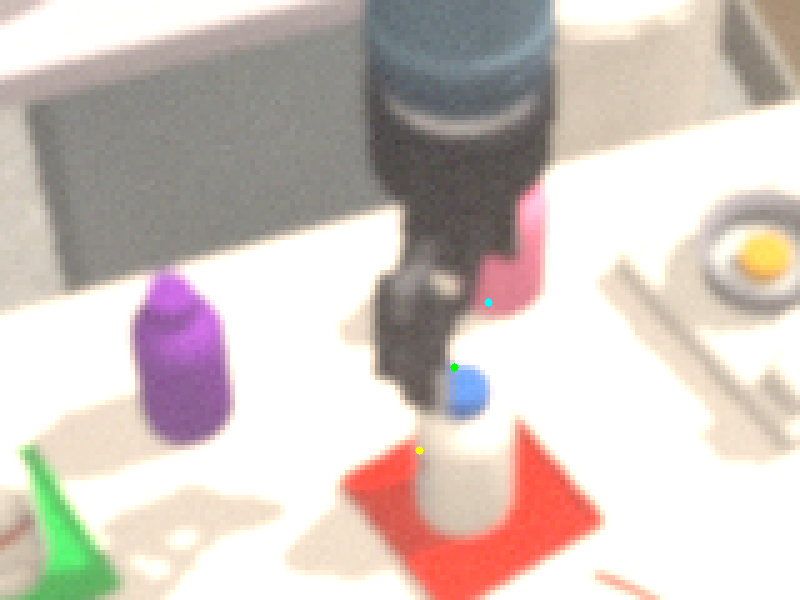

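Call:
{"method": "carry_out", "body": {
  "hand": [8.5,8.5,8.5,8.5,8.5,8.5,8.5],
  "delta_pos": [
    [0,0,-1.5],
    [0,0,-3],
    [0,0,-4],
    [0,0,-4.7],
    [0,0,-4.7],
    [0,0,-4.7],
    [0,0,-4.7]
  ],
  "angular": [
    [0,0,0],
    [0,0,0],
    [0,0,0],
    [0,0,0],
    [0,0,0],
    [0,0,0],
    [0,0,0]
  ]
}}

```text
clock: 3.48
eef_pos: [0.5112, 0.0036, 0.0671]
orientation: [[0.64, 0.768, 0.001], [0.768, -0.64, -0.0], [0.001, 0.001, -1.0]]
force: [0.4, 0.2, -0.2]
grip_width: 0.0849
gripper_force: 0.0
```

Run:
```python
from m import *
im=viewer.camera("side"); cv2.imwrite("pics/side5.png",im); s=arm.state(); p=s["eef_pos"]; R=np.array(s["orientation"]); print(p,s["force"],s["clock"])
for n in("3","4","5"):
    i=cv2.imread(f"pics/side{n}.png"); g=i.max(2)
    print(n,[(x,int(np.where((g[:,x]<55)&(np.arange(384)<200))[0].max(initial=0))) for x in range(226,256,2)])
for k in(-1,1): print(k,[proj("side",p+R@np.array([x,k*.05,.006])).round(1).tolist() for x in(-.01,.01)])
print(blobs(im,(100,110,60),(125,255,255),(220,145,275,210),5),blobs(cv2.imread("pics/side0.png"),(100,110,60),(125,255,255),(220,145,275,210),5))
```

```text
[0.51131697 0.00362838 0.06721439] [0.21212766 0.30021444 0.38349885] 3.5333
3 [(226, 147), (228, 148), (230, 149), (232, 153), (234, 153), (236, 147), (238, 144), (240, 136), (242, 134), (244, 127), (246, 123), (248, 122), (250, 123), (252, 122), (254, 110)]
4 [(226, 158), (228, 159), (230, 160), (232, 163), (234, 164), (236, 158), (238, 152), (240, 147), (242, 146), (244, 140), (246, 135), (248, 134), (250, 135), (252, 128), (254, 122)]
5 [(226, 131), (228, 172), (230, 173), (232, 175), (234, 177), (236, 170), (238, 169), (240, 161), (242, 160), (244, 150), (246, 147), (248, 147), (250, 147), (252, 139), (254, 137)]
-1 [[244.3, 154.8], [252.0, 157.1]]
1 [[229.5, 186.9], [237.5, 189.4]]
[(34, array([243.68, 163.41]), [241, 160, 6, 7])] [(55, array([242.44, 162.67]), [239, 159, 8, 8])]
```

Call:
{"method": "carry_out", "body": {
  "hand": [6.5,5.5,4.5,4.5,4.5,4.5],
  "delta_pos": [
    [0,0,0],
    [0,0,0],
    [0,0,0],
    [0,0,0],
    [0,0,0],
    [0,0,0]
  ],
  "angular": [
    [0,0,0],
    [0,0,0],
    [0,0,0],
    [0,0,0],
    [0,0,0],
    [0,0,0]
  ],
  "grip_force": 20
}}

```text
clock: 4.03
eef_pos: [0.5106, 0.0037, 0.0665]
orientation: [[0.64, 0.768, 0.0], [0.768, -0.64, -0.0], [-0.0, 0.0, -1.0]]
force: [-0.4, -0.0, 0.3]
grip_width: 0.0448
gripper_force: 0.0
```

Run:
```python
from m import *
im=viewer.camera("side"); cv2.imwrite("pics/side6.png",im); s=arm.state(); p=s["eef_pos"]; R=np.array(s["orientation"]); print(p,s["force"],s["grip_width"],s["gripper_force"],s["clock"])
a=cv2.resize(im[85:205,170:310],None,fx=5,fy=5,interpolation=3); a=cv2.convertScaleAbs(a,alpha=1.8,beta=20)
for v,c in(([0,0,0],(0,255,0)),([0,.03,.014],(0,255,255)),([0,-.03,.014],(255,255,0))):
    q=(proj("side",p+R@np.array(v))-[170,85])*5; cv2.circle(a,tuple(int(x) for x in q),4,c,-1)
cv2.imwrite("pics/g6.png",a)
```

```text
[0.51058548 0.00368941 0.06643279] [-1.24680926  0.48489694 -0.10636341] 0.044997056799609435 0.0 4.0833
```

View pics/g6.png

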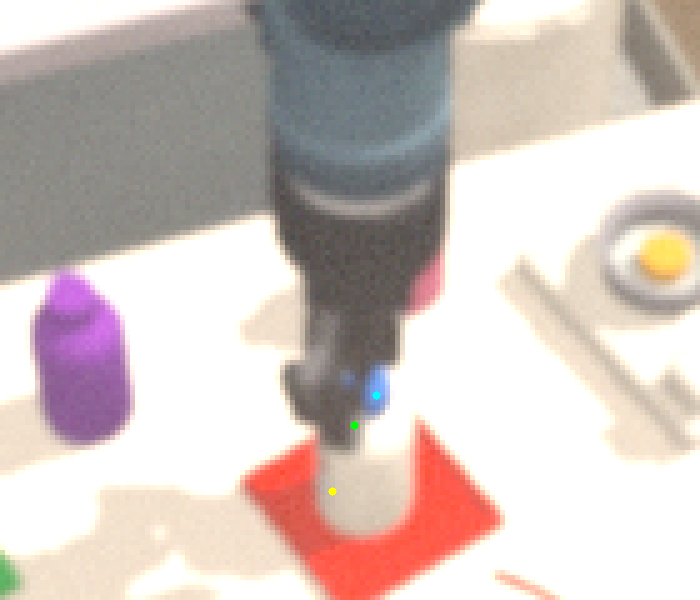

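Run:
```python
from m import *
from scipy.optimize import least_squares as ls
# tip lower edge rows: compare with predicted centre of finger bottom face for z offset
for n,p,w,tz,obs in(("3",[.5114,.0034,.1548],.05,.006,[(233.,153.5),(249.5,122.7)]),("4",[.5114,.0036,.1144],.05,.006,[(233.,164.5),(249.5,134.7)]),("5",[.5113,.0036,.0672],.05,.006,[(233,177),(249,147.5)]),("6",[.5106,.0037,.0664],.028,.014,[(238.5,174)])):
    y=np.array([.768,-.64,0])
    f=lambda d:np.concatenate([proj("side",np.array(p)+y*k*w+[0,0,d[0]-tz])-o for k,o in zip((1,-1),obs)])[1::2]
    r=ls(f,[0.]); print(n,r.x,r.fun)
im=cv2.imread("pics/side6.png"); g=im.max(2)
print([(x,int(np.where((g[:,x]<55)&(np.arange(384)<200))[0].max(initial=0))) for x in range(226,256,2)])
```

```text
3 [0.04092638] [ 1.60541619 -1.53767563]
4 [0.04053038] [ 1.85317462 -1.76818903]
5 [0.03960239] [ 1.69026637 -1.60600759]
6 [0.0361363] [-2.84217094e-14]
[(226, 131), (228, 162), (230, 167), (232, 168), (234, 169), (236, 172), (238, 173), (240, 167), (242, 160), (244, 157), (246, 156), (248, 155), (250, 145), (252, 140), (254, 137)]
```

Closing to 45 mm met nothing, so the pads were still at the neck. That confirms the real tool height is about 36–40 mm above the reading. I'll open, descend gently, and regrip.

Call:
{"method": "carry_out", "body": {
  "hand": [6,8,8.5,8.5,8.5,8.5,8.5,8.5],
  "delta_pos": [
    [0,0,0],
    [0,0,0],
    [0,0,0],
    [0,0,0],
    [0,0,-1],
    [0,0,-2],
    [0,0,-2.7],
    [0,0,-2.7]
  ],
  "angular": [
    [0,0,0],
    [0,0,0],
    [0,0,0],
    [0,0,0],
    [0,0,0],
    [0,0,0],
    [0,0,0],
    [0,0,0]
  ]
}}

```text
clock: 4.75
eef_pos: [0.5085, 0.0039, 0.037]
orientation: [[0.64, 0.768, -0.004], [0.768, -0.64, 0.0], [-0.002, -0.003, -1.0]]
force: [-0.8, -0.5, 0.6]
grip_width: 0.0851
gripper_force: 0.0
```

Call:
{"method": "carry_out", "body": {
  "hand": [8.5,8.5,8.5,8.5,8.5,8.5],
  "delta_pos": [
    [0,0,-0.4],
    [0,0,-0.8],
    [0,0,-1.2],
    [0,0,-1.5],
    [0,0,-1.5],
    [0,0,-1.5]
  ],
  "angular": [
    [0,0,0],
    [0,0,0],
    [0,0,0],
    [0,0,0],
    [0,0,0],
    [0,0,0]
  ]
}}

```text
clock: 5.25
eef_pos: [0.5105, 0.0037, 0.0243]
orientation: [[0.64, 0.768, -0.0], [0.768, -0.64, -0.0], [-0.0, -0.0, -1.0]]
force: [-0.2, 0.0, -0.2]
grip_width: 0.0851
gripper_force: 0.0
```

Run:
```python
from m import *
im=viewer.camera("side"); cv2.imwrite("pics/side7.png",im); s=arm.state(); p=s["eef_pos"]; print(p,s["force"],s["grip_width"])
g=im.max(2); c=[(x,int(np.where((g[:,x]<55)&(np.arange(384)<200))[0].max(initial=0))) for x in range(222,262,2)]; print(c)
y=np.array([.768,-.64,0])
for k in(1,-1):
  for z in(.02,.03,.04,.05,.06): print(k,z,proj("side",[.511+k*.05*.768,.0036-k*.05*.64,z]).round(1),end=" ")
for n in("0","6","7"):
  i=cv2.imread(f"pics/side{n}.png"); hs=cv2.cvtColor(i,cv2.COLOR_BGR2HSV); m=((hs[...,1]<70)&(hs[...,2]>70)).astype(np.uint8)
  print("\nbase",n,[(x,int(next((r for r in range(182,205) if not m[r,x]),0))) for x in range(230,258,2)], "row185",np.where(m[185,225:262])[0][[0,-1]]+225)
```

```text
[0.51067865 0.0036843  0.02451236] [ 0.62756059 -0.29945965  0.65108499] 0.08516397654731829
[(222, 104), (224, 116), (226, 135), (228, 183), (230, 183), (232, 186), (234, 187), (236, 186), (238, 179), (240, 172), (242, 169), (244, 165), (246, 159), (248, 157), (250, 157), (252, 151), (254, 148), (256, 145), (258, 106), (260, 104)]
1 0.02 [233.7 197.4] 1 0.03 [233.6 195.2] 1 0.04 [233.6 192.9] 1 0.05 [233.5 190.7] 1 0.06 [233.4 188.4] -1 0.02 [247.9 165.6] -1 0.03 [248.  163.3] -1 0.04 [248.  160.9] -1 0.05 [248.  158.5] -1 0.06 [248.1 156.1] 
base 0 [(230, 182), (232, 182), (234, 186), (236, 189), (238, 191), (240, 191), (242, 191), (244, 191), (246, 190), (248, 189), (250, 187), (252, 182), (254, 182), (256, 182)] row185 [234 250]

base 6 [(230, 182), (232, 182), (234, 186), (236, 189), (238, 191), (240, 191), (242, 191), (244, 191), (246, 190), (248, 189), (250, 187), (252, 182), (254, 182), (256, 182)] row185 [234 250]

base 7 [(230, 182), (232, 182), (234, 182), (236, 182), (238, 191), (240, 191), (242, 191), (244, 191), (246, 190), (248, 189), (250, 187), (252, 182), (254, 182), (256, 182)] row185 [237 250]
```

Call:
{"method": "carry_out", "body": {
  "hand": [8.5,8.5,6.5,5.5,4.4,4.4,4.4,4.4],
  "delta_pos": [
    [0,0,-0.2],
    [0,0,-0.4],
    [0,0,-0.4],
    [0,0,-0.4],
    [0,0,-0.4],
    [0,0,-0.4],
    [0,0,-0.4],
    [0,0,-0.4]
  ],
  "angular": [
    [0,0,0],
    [0,0,0],
    [0,0,0],
    [0,0,0],
    [0,0,0],
    [0,0,0],
    [0,0,0],
    [0,0,0]
  ],
  "grip_force": 30
}}

```text
clock: 5.97
eef_pos: [0.5108, 0.0037, 0.0206]
orientation: [[0.64, 0.768, 0.0], [0.768, -0.64, -0.0], [0.0, 0.0, -1.0]]
force: [0.1, 0.2, 1.5]
grip_width: 0.0474
gripper_force: 30.9
```

Run:
```python
from m import *
im=viewer.camera("side"); cv2.imwrite("pics/side8.png",im); s=arm.state(); p=s["eef_pos"]; print(p,s["force"],s["grip_width"],s["gripper_force"])
g=im.max(2); print([(x,int(np.where((g[:,x]<55)&(np.arange(384)<200))[0].max(initial=0))) for x in range(222,262,2)])
for k in(1,-1):
  for z in(.02,.03,.04,.05,.06): print(k,z,proj("side",[.511+k*.03*.768,.0036-k*.03*.64,z]).round(1),end=" ")
for n in("0","8"):
  i=cv2.imread(f"pics/side{n}.png"); hs=cv2.cvtColor(i,cv2.COLOR_BGR2HSV); m=((hs[...,1]<70)&(hs[...,2]>70)).astype(np.uint8)
  print("\nbase",n,[(x,int(next((r for r in range(186,205) if not m[r,x]),0))) for x in range(230,258,2)], "row185",np.where(m[187,225:262])[0][[0,-1]]+225)
```

```text
[0.51076701 0.00371777 0.02061933] [-0.56976838 -0.02444697  1.99326968] 0.047213170762660704 30.930063128471375
[(222, 105), (224, 110), (226, 134), (228, 148), (230, 179), (232, 180), (234, 181), (236, 184), (238, 184), (240, 178), (242, 171), (244, 167), (246, 161), (248, 158), (250, 155), (252, 151), (254, 149), (256, 146), (258, 107), (260, 105)]
1 0.02 [236.6 190.8] 1 0.03 [236.6 188.6] 1 0.04 [236.6 186.3] 1 0.05 [236.5 184. ] 1 0.06 [236.5 181.7] -1 0.02 [245.2 171.8] -1 0.03 [245.2 169.5] -1 0.04 [245.2 167.1] -1 0.05 [245.2 164.7] -1 0.06 [245.3 162.3] 
base 0 [(230, 186), (232, 186), (234, 186), (236, 189), (238, 191), (240, 191), (242, 191), (244, 191), (246, 190), (248, 189), (250, 187), (252, 186), (254, 186), (256, 186)] row185 [235 249]

base 8 [(230, 186), (232, 186), (234, 186), (236, 189), (238, 191), (240, 191), (242, 192), (244, 191), (246, 191), (248, 189), (250, 187), (252, 186), (254, 186), (256, 186)] row185 [235 249]
```

Call:
{"method": "carry_out", "body": {
  "hand": [4.4,4.4,4.4,4.4,4.4,4.4,4.4,4.4],
  "delta_pos": [
    [0,0,0],
    [0,0,0],
    [0,0,0.8],
    [0,0,2],
    [0,0,3.5],
    [0,0,5],
    [0,0,6.5],
    [0,0,7]
  ],
  "angular": [
    [0,0,0],
    [0,0,0],
    [0,0,0],
    [0,0,0],
    [0,0,0],
    [0,0,0],
    [0,0,0],
    [0,0,0]
  ],
  "grip_force": 60
}}

```text
clock: 6.68
eef_pos: [0.5117, 0.0035, 0.0925]
orientation: [[0.64, 0.768, 0.003], [0.768, -0.64, -0.001], [0.001, 0.002, -1.0]]
force: [0.8, -0.1, -0.8]
grip_width: 0.0468
gripper_force: 61.6
```

Call:
{"method": "carry_out", "body": {
  "hand": [4.4,4.4,4.4,4.4,4.4,4.4,4.4,4.4],
  "delta_pos": [
    [-0.4,1,0],
    [-1.2,3.2,0],
    [-2.2,6,0],
    [-3.3,9,0],
    [-4.4,12,0],
    [-5.5,15,0],
    [-6.6,17.8,0],
    [-7.1,19,0]
  ],
  "angular": [
    [0,0,0],
    [0,0,0],
    [0,0,0],
    [0,0,0],
    [0,0,0],
    [0,0,0],
    [0,0,0],
    [0,0,0]
  ]
}}

```text
clock: 7.35
eef_pos: [0.4363, 0.1967, 0.0892]
orientation: [[0.638, 0.77, -0.003], [0.77, -0.638, 0.001], [-0.001, -0.003, -1.0]]
force: [-0.4, -0.4, -0.2]
grip_width: 0.0465
gripper_force: 61.8
```

Call:
{"method": "carry_out", "body": {
  "hand": [4.4,4.4,4.4],
  "delta_pos": [
    [0,0,0],
    [0,0,0],
    [0,0,0]
  ],
  "angular": [
    [0,0,0],
    [0,0,0],
    [0,0,0]
  ]
}}

```text
clock: 7.6
eef_pos: [0.4391, 0.1933, 0.0898]
orientation: [[0.64, 0.768, -0.001], [0.768, -0.64, -0.001], [-0.001, -0.0, -1.0]]
force: [0.4, -0.5, -1.5]
grip_width: 0.0469
gripper_force: 61.8
```

Run:
```python
from m import *
im=viewer.camera("side"); cv2.imwrite("pics/side9.png",im); s=arm.state(); print(s["eef_pos"],s["force"],s["grip_width"],s["clock"],s["qpos"])
p0=np.array([.5108,.0037,.0206]);d=s["eef_pos"]-p0;print("moved",d)
a=cv2.resize(im[70:180,250:370],None,fx=5,fy=5,interpolation=3); a=cv2.convertScaleAbs(a,alpha=1.6,beta=10)
cv2.imwrite("pics/g9.png",a)
```

```text
[0.43942831 0.19299403 0.08994105] [-0.66703072  0.93059461 -0.72885083] 0.04664549382274317 7.65 [ 2.81886765e-01  2.66971073e-01 -4.09095144e-01  8.95541737e-01
 -4.81098125e-04  2.54858312e+00]
moved [-0.07137169  0.18929403  0.06934105]
```

View pics/g9.png

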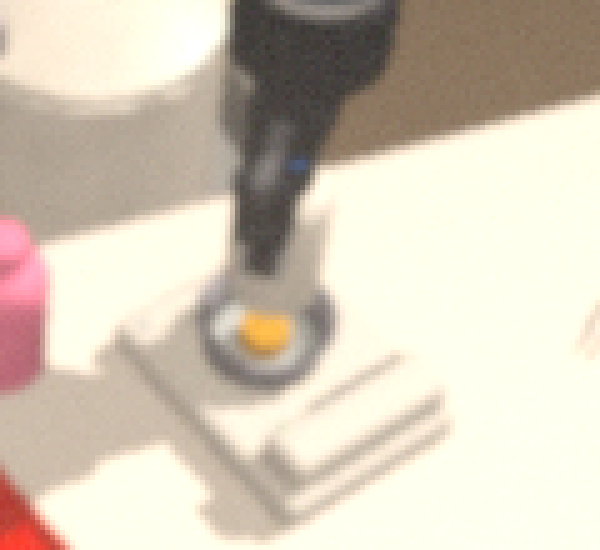

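The bottle hangs upright over the well: its base is at about (307,131) and the well ellipse is at about (303,136) in the side view. Next I check the alignment numerically.

Run:
```python
from m import *
im=cv2.imread("pics/side9.png").astype(int); th=np.linspace(0,2*np.pi,73)
def base(c): return np.array([proj("side",[c[0]+.024*np.cos(a),c[1]+.024*np.sin(a),c[2]]) for a in th])
for nm,c in(("bottle exp",[.5110-.0714,.0055+.1893,.0733]),("if over brass(side)",[.4409-.0,.1973,.0733]),("tri",[.4385,.1965,.0733])):
    b=base(c); print(nm,"x",b[:,0].min().round(1),b[:,0].max().round(1),"bottom",b[b[:,1].argmax()].round(1))
for r in range(120,134,2): print(r,im[r,294:320].sum(1)//3)
for x in(300,303,306,309,312): print("col",x,im[120:142,x].sum(1)//3)
i0=cv2.imread("pics/side0.png").astype(int)
print("axis shift z .0693 check: base before", base([.511,.0055,.004])[:,1].max())
```

```text
bottle exp x 293.6 312.6 bottom [303.7 133.7]
if over brass(side) x 294.7 313.7 bottom [304.8 133.8]
tri x 294.0 313.0 bottom [304.1 133.2]
120 [145 125  99  87  77  62  48  40  38  39  48  54  69  86  94  98 101 102
 105 110 125 143 151 155 155 154]
122 [134 115  97  85  76  59  45  41  44  44  51  67  81  89  95  97  99 100
 104 112 130 146 153 155 156 155]
124 [113  95  90  87  80  73  67  58  56  52  63  77  87  94  98  97  99  99
 105 116 135 149 154 154 154 155]
126 [ 99  91  89  90  93  91  89  89  87  89  90  91  93  97  97  96  96  98
 102 113 130 145 151 155 156 156]
128 [ 90  85  85  87  88  92  93  93  93  96  96  97  97  96  96  95  97  96
  94  94 102 120 139 150 154 155]
130 [ 85  91  98 101  96  96  93  96  93  95  96  95  96  94  95  95  92  92
  86  79  80  94 116 137 148 150]
132 [110 121 127 126 122 108 103  98  98  99  97  97  99  98  94  92  83  73
  67  68  72  80 100 125 142 148]
col 300 [ 48  46  45  52  67  81  89  93  93  92  93  96 103 104 104 101 101  94
  84  78  80  87]
col 303 [ 39  44  44  47  52  73  89  95  96  94  95  95  99 101 104 104 103 101
  95  86  78  90]
col 306 [ 69  76  81  84  87  89  93  97  97  98  96  95  99 105 108 108 104 102
  99  97 107 115]
col 309 [ 98  98  97  99  97  98  96  97  95  96  95  92  92  93  97 103 106 108
 111 109 111 104]
col 312 [105 103 104 106 105 104 102  99  94  92  86  74  67  66  71  78  83  85
  89  86  85  91]
axis shift z .0693 check: base before 192.67286884910067
```

Call:
{"method": "carry_out", "body": {
  "hand": [4.4,4.4,4.4,4.4,4.4,4.4,4.4],
  "delta_pos": [
    [0,0.1,-0.5],
    [0,0.1,-1.2],
    [0,0.1,-1.9],
    [0,0.1,-2.5],
    [0,0.1,-3],
    [0,0.1,-3.3],
    [0,0.1,-3.3]
  ],
  "angular": [
    [0,0,0],
    [0,0,0],
    [0,0,0],
    [0,0,0],
    [0,0,0],
    [0,0,0],
    [0,0,0]
  ]
}}

```text
clock: 8.23
eef_pos: [0.4389, 0.1944, 0.0565]
orientation: [[0.641, 0.768, -0.002], [0.768, -0.641, -0.001], [-0.001, -0.001, -1.0]]
force: [0.3, -0.1, -0.9]
grip_width: 0.0465
gripper_force: 61.8
```

Call:
{"method": "carry_out", "body": {
  "hand": [4.4,4.4,4.4,4.4,4.4],
  "delta_pos": [
    [0,0,-0.2],
    [0,0,-0.4],
    [0,0,-0.6],
    [0,0,-0.7],
    [0,0,-0.7]
  ],
  "angular": [
    [0,0,0],
    [0,0,0],
    [0,0,0],
    [0,0,0],
    [0,0,0]
  ]
}}

```text
clock: 8.65
eef_pos: [0.44, 0.1949, 0.0508]
orientation: [[0.64, 0.768, 0.001], [0.768, -0.64, 0.0], [0.001, 0.001, -1.0]]
force: [-0.7, 0.1, 4.3]
grip_width: 0.0466
gripper_force: 61.7
```

Call:
{"method": "carry_out", "body": {
  "hand": [4.4,4.4,4.4,4.4,4.4],
  "delta_pos": [
    [0,0,-0.15],
    [0,0,-0.3],
    [0,0,-0.45],
    [0,0,-0.6],
    [0,0,-0.6]
  ],
  "angular": [
    [0,0,0],
    [0,0,0],
    [0,0,0],
    [0,0,0],
    [0,0,0]
  ]
}}

```text
clock: 9.07
eef_pos: [0.4401, 0.1949, 0.0447]
orientation: [[0.64, 0.768, 0.001], [0.768, -0.64, 0.0], [0.001, 0.001, -1.0]]
force: [-1.3, -0.0, 6.7]
grip_width: 0.0464
gripper_force: 61.8
```

Call:
{"method": "carry_out", "body": {
  "hand": [4.4,4.4,4.4],
  "delta_pos": [
    [0,0,-0.1],
    [0,0,-0.2],
    [0,0,-0.2]
  ],
  "angular": [
    [0,0,0],
    [0,0,0],
    [0,0,0]
  ]
}}

```text
clock: 9.32
eef_pos: [0.4401, 0.1949, 0.0429]
orientation: [[0.64, 0.768, 0.001], [0.768, -0.64, 0.0], [0.001, 0.001, -1.0]]
force: [-1.1, -0.7, 7.7]
grip_width: 0.0468
gripper_force: 61.9
```

Call:
{"method": "carry_out", "body": {
  "hand": [4.4,4.4,4.4],
  "delta_pos": [
    [0,0,-0.1],
    [0,0,-0.1],
    [0,0,-0.1]
  ],
  "angular": [
    [0,0,0],
    [0,0,0],
    [0,0,0]
  ]
}}

```text
clock: 9.57
eef_pos: [0.4401, 0.1949, 0.0427]
orientation: [[0.64, 0.768, 0.001], [0.768, -0.64, 0.0], [0.001, 0.001, -1.0]]
force: [-4.2, -1.3, 15.5]
grip_width: 0.0465
gripper_force: 63.2
```

Call:
{"method": "carry_out", "body": {
  "hand": [4.4,4.4,4.4],
  "delta_pos": [
    [0,0,-0.05],
    [0,0,-0.05],
    [0,0,-0.05]
  ],
  "angular": [
    [0,0,0],
    [0,0,0],
    [0,0,0]
  ]
}}

```text
clock: 9.82
eef_pos: [0.4401, 0.1949, 0.0427]
orientation: [[0.64, 0.768, 0.002], [0.768, -0.64, 0.0], [0.001, 0.001, -1.0]]
force: [-4.3, -1.6, 17.6]
grip_width: 0.0469
gripper_force: 63.4
```

Call:
{"method": "carry_out", "body": {
  "hand": [4.4,4.4,4.4,4.4,4.4,4.4],
  "delta_pos": [
    [0,0,0],
    [0,0,0],
    [0,0,0],
    [0,0,0],
    [0,0,0],
    [0,0,0]
  ],
  "angular": [
    [0,0,0],
    [0,0,0],
    [0,0,0],
    [0,0,0],
    [0,0,0],
    [0,0,0]
  ]
}}

```text
clock: 10.32
eef_pos: [0.4401, 0.1949, 0.0427]
orientation: [[0.64, 0.768, 0.002], [0.768, -0.64, 0.001], [0.002, 0.001, -1.0]]
force: [-6.0, -1.9, 18.8]
grip_width: 0.0466
gripper_force: 63.4
```

Run:
```python
from m import *
im=viewer.camera("side"); i0=cv2.imread("pics/side0.png")
for nm,lo,hi,b in(("green-tray cap",(100,110,60),(125,255,255),(130,160,165,190)),("small",(0,120,60),(8,255,255),(215,235,240,255)),("pink",(160,60,60),(179,255,255),(235,105,268,150)),("purple",(125,80,30),(150,255,255),(170,130,200,180))):
    print(nm,[(x[0],x[1].tolist()) for x in blobs(i0,lo,hi,b)],[(x[0],x[1].tolist()) for x in blobs(im,lo,hi,b)])
s=arm.state(); print(s["force"],s["eef_pos"]); print(arm.hand_in())
```

```text
green-tray cap [(63, [143.06, 175.65])] [(66, [142.94, 175.85])]
small [(45, [225.62, 246.56])] [(45, [225.62, 246.56])]
pink [(493, [249.9, 130.73])] [(501, [250.0, 130.9])]
purple [(442, [185.84, 156.29])] [(432, [185.75, 157.04])]
[-4.66753945 -1.08091229 18.49450322] [0.44012873 0.19491954 0.04271186]
the job is handed in; nothing more can be done
None
```

I handed the job in with the red-tray bottle gripped and pressed against the dock's stop ring at about 18 N, judged by the force rise and the height rather than a final close-up; the green-tray, small red-capped, pink and purple bottles all stayed where they were.

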